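# Unlock the charging case with its key

## Task

Unlock the cream charging case: from the clear tree stand take the key that has the broad flat blade and the wide straight bow, push it fully home into the slot of the lock on top of the case, and only then turn it clockwise, seen from above, as far as it goes, so that the hidden bolt is drawn back. Leave the key standing fully home in the turned lock and let go of it.

Things in the scene. Friction and masses are not known exactly. Their poses are not given: they have to be found in the camera images.
- key: Right key, grey, hanging upright in one leaf of the clear tree (lift 35 mm to free it); post key and ring key beside it are wrong. Origin: centre of blade's lower end; z up, y along blade's width. Blade 8 (x) x 26 (y) mm, z 0-30, end rounded; round collar d 48, z 30-36, rests on leaf; bow 12 (x) x 42 (y), z 36-80: grip across x. 48-78 g. Half turn about z is the same.
- keyway (a point): Centre of the slot's mouth, in the top face of the lock barrel (steel disc, d 65 mm) on the fixed cream case (170 x 120 mm). z up, y along the slot, x across; turns with the barrel. Slot 32 (y) x 13 (x) mm, 40 deep, bevelled 3.5. Key home: collar on this face, lower end 30 mm below this point. Blade has about 12 degrees play before the barrel turns. Half turn is the same.
- barrel (a joint): Turn of the lock barrel in rad: 0 is locked, and it grows as the barrel turns clockwise seen from above, to a firm stop at 1.3 (about 75 degrees). It turns against light friction (0.06 N m) and stays where it is left.
- bolt (a joint): Draw of the bolt hidden in the case and in the small metal keeper block behind it, in m: 0 is thrown, 0.013 fully drawn. The barrel moves it, 10 mm per rad of turn.
Mind the look-alikes: they are no part of the job. What is shaped like the key but blue or yellow is not meant.

How it is judged:
By the outcome, as a careful person would: the job done as asked, in the order asked, and still so for the second after the job is handed in, with the robot touching nothing.
It also fails if it takes over 45 s, if anything falls off the work surface, if the arm or the gripper's body presses on something with over 40 N, if the wrist force passes 120 N, or if a joint passes its speed limit or range.

## Robot

A 6-joint arm with a two-finger parallel gripper is mounted at the origin on the work surface. World frame = base frame: x ahead of the robot, y to its left, z up, the work surface at z = 0. Lengths are in mm, angles in rad, forces in N, time in s.
With the tool pointing down it reaches from about 300 to 775 mm from the base axis. Payload 14.6 kg.
Tool frame: the origin (TCP) lies at the very end of the fingers, on their centre line; the grasp point (between the pads) lies 19 mm behind it; z points along the fingers, y is the direction in which the jaws open and shut (so a half turn about z gives the same grasp; the last joint's range is limited). The gripper opens to 94 mm and grips with 3 to 60 N. Pads are 16 mm wide; open, the fingers measure 119 mm over their backs; the gripper's body (75 mm by 177 mm) begins 78 mm behind the grasp point.
Start: joints at [-1.379, 0.3, 1.521, -0, 1.321, -0.067], TCP at [140.75, -531.675, 184.046] pointing down, gripper open.
Joint ranges: [-3.03, 3.03], [-0.79, 2.21], [0.23, 2.52], [-1.04, 4.18], [0, 3.07], [-2.55, 2.55]. Speed limits (rad/s): [2.22, 2.22, 2.57, 3.14, 3.14, 3.14].

## Interface

Orientations are given as [roll, pitch, yaw] about the fixed x, y, z axes, in that order (R = Rz(yaw) Ry(pitch) Rx(roll)).
In Python, from cell import manip gives the robot as it stands.
- The arm moves only by the shell command python3 -m pendant 'ROWS' [FORCE]. ROWS is JSON, a list of rows, each an object with "claw": the finger opening in m, from 0 to 0.094; "delta_pos": the shift along the tool's x, y, z in m, a list of three; "rotation": the turn, a rotation vector about the tool's x, y, z in rad, a list of three. A call has 1 to 10 rows; each row is the pose to reach, as a shift and turn from the pose measured when the call began, along the tool's axes at that moment; what a row does not reach only later rows make up. A row lasts 1/8 s, in which the tool goes at most 62.5 mm and 10.7 degrees, less where a joint would pass 70% of its speed; a pose out of reach is approached as far as the arm can. A call with a gripper value outside its range is refused whole. The fingers move at their own pace and stop on an object; FORCE is the grip in N (left out, the last holds). Time passes only in rows, so rows that repeat a pose let the fingers close. It gives the time, the measured TCP pose, the force and the opening at its end, in the units of the state.
- manip.read_state(): the state, without advancing time (a new reading comes with each control period).
- manip.camera(name): name is "scene" or "top" or "wrist"; returns the picture (400x640x3 uint8, red, green, blue); there is no depth.
- manip.camera_model(name): a dict with "fx", "fy", "cx", "cy" (pixels), "cam_to_world" (4x4, takes a point from camera to world coordinates); the wrist camera has in their place "T_tool_cam" (4x4, takes a point from camera to tool coordinates, whose origin is the TCP and whose axes are the flange's). Camera axes: x right, y up, looking along -z (the intrinsics and any distortion apply to the point x, -y, -z); pixel columns grow to the right and rows downward; lengths in mm; the calibration is good to about 2 mm. A picture is of the moment at which its call begins: read the wrist's pose just before it. camera_model takes no time and is no camera call.
- manip.sign_off(): hands the job in, once; it reports no verdict.
The state is a dict: "clock": time; "joints": joint angles; "qd": joint speeds; "effort": joint torques, N m; "eef_pos": TCP position; "eef_rot": TCP orientation; "wrist_force": force on the tool from outside, world axes, zero at the start; "moment": the same for the moment, N m; "finger_gap": finger opening in mm.
Only numpy, scipy, OpenCV 4.12 (cv2) and the standard library are available. Lean on these libraries where they do the work, as an engineer would, in place of code of your own. Each camera call takes 0.05 s, during which the arm holds its last target.

## Working session

There is one attempt and no reset: what is moved stays moved. The work goes in short steps, Python scripts to look and compute and a shell command to move; the robot and the scene stay as the last step left them, time stands still between calls to the robot, and variables do not carry over. Pictures are saved under pics/ and viewed, and the job is handed in when it is done.

```bash
mkdir -p pics; ls; python3 - <<'E'
from cell import manip
import cv2,numpy as np
print(manip.read_state())
for n in("scene","top","wrist"):
    im=manip.camera(n); cv2.imwrite(f"pics/{n}0.png",im[:,:,::-1])
    m=manip.camera_model(n); print(n,{k:(np.round(v,3).tolist() if not isinstance(v,str) else v) for k,v in m.items()})
E
```

```text
pics
{'clock': 0.0, 'joints': array([-1.37862135e+00,  3.00449289e-01,  1.52158111e+00, -2.92589231e-06,
        1.32066561e+00, -6.66016987e-02]), 'qd': array([ 6.29581360e-05,  6.25269856e-04, -6.98755795e-04,  1.56643817e-04,
       -4.44058120e-04, -1.13232870e-03]), 'effort': array([ 1.64841826e-03, -5.31810236e+01, -3.52738953e+01,  7.09558278e-02,
        2.43069429e-02, -8.50097626e-05]), 'eef_pos': array([ 140.68639014, -531.41560385,  183.49828741]), 'eef_rot': array([-3.14049156e+00, -7.06031776e-05,  2.58777364e-01]), 'wrist_force': array([0.88342528, 0.22579831, 0.07663318]), 'moment': array([ 0.00507266,  0.00643403, -0.03353165]), 'finger_gap': 93.95322935809796}
scene {'fx': 383.699, 'fy': 383.699, 'cx': 320.156, 'cy': 203.572, 'cam_to_world': [[-0.791, -0.476, 0.384, 770.125], [0.611, -0.618, 0.494, 420.426], [0.002, 0.625, 0.78, 704.868], [0.0, 0.0, 0.0, 1.0]]}
top {'fx': 405.239, 'fy': 405.239, 'cx': 313.342, 'cy': 197.775, 'cam_to_world': [[0.012, 0.996, -0.086, 400.314], [-1.0, 0.013, 0.018, 25.107], [0.019, 0.085, 0.996, 923.35], [0.0, 0.0, 0.0, 1.0]]}
wrist {'fx': 292.017, 'fy': 292.017, 'cx': 317.714, 'cy': 197.552, 'T_tool_cam': [[-0.0, 0.97, 0.244, 70.89], [1.0, 0.0, -0.0, -0.16], [-0.0, 0.244, -0.97, -200.881], [0.0, 0.0, 0.0, 1.0]]}
```

View pics/scene0.png

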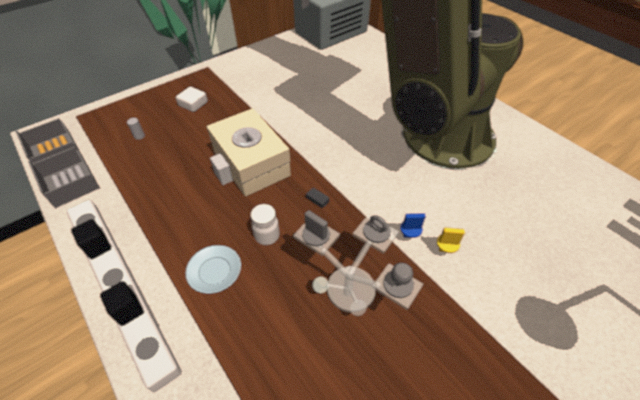

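View pics/top0.png

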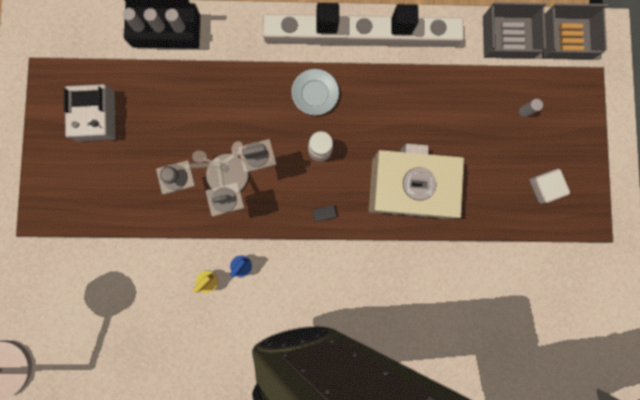

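View pics/wrist0.png

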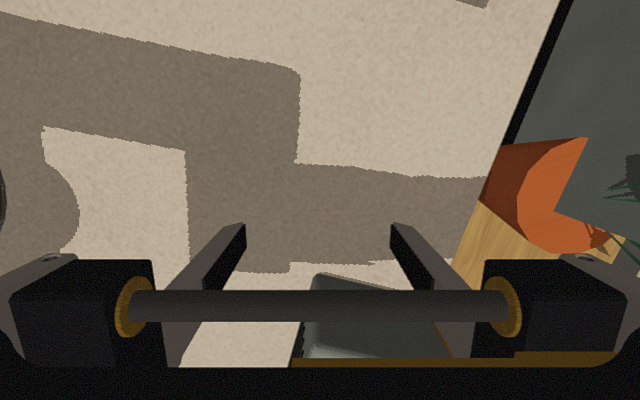

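```bash
python3 - <<'E'
import cv2,numpy as np
a=cv2.imread("pics/scene0.png")[190:320,280:430]; b=cv2.imread("pics/top0.png")[125:225,150:290]; c=cv2.imread("pics/top0.png")[140:225,365:470];d=cv2.imread("pics/scene0.png")[100:195,200:300]
cv2.imwrite("pics/crop1.png",np.vstack([np.hstack([cv2.resize(a,(400,300),interpolation=2),cv2.resize(b,(400,300),interpolation=2)]),np.hstack([cv2.resize(d,(400,300),interpolation=2),cv2.resize(c,(400,300),interpolation=2)])]))
E
```

```text
(no output)
```

View pics/crop1.png

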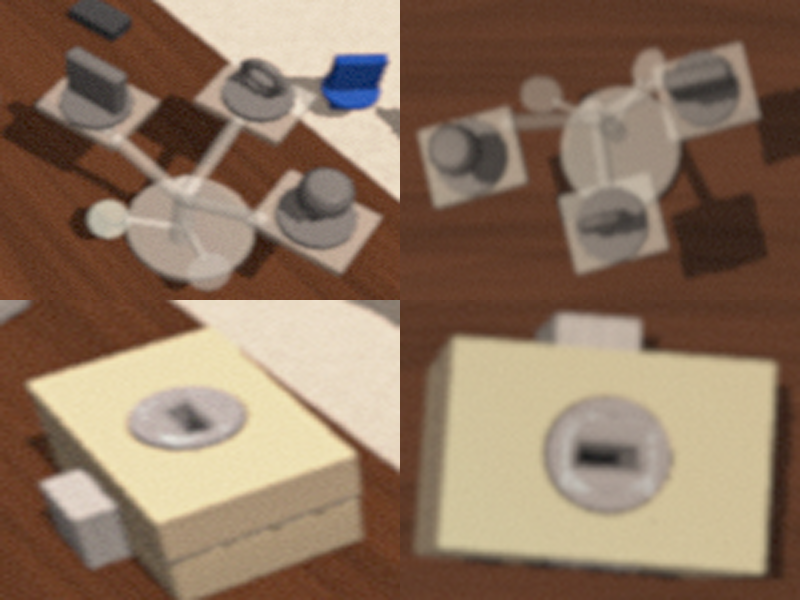

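```bash
cat > h.py <<'E'
from cell import manip
import numpy as np
from scipy.spatial.transform import Rotation as R
def ray(n,p,T=None):
    m=manip.camera_model(n); C=np.array(m["cam_to_world"]) if T is None else T@np.array(m["T_tool_cam"])
    d=np.array([(p[0]-m["cx"])/m["fx"],-(p[1]-m["cy"])/m["fy"],-1.])
    d=C[:3,:3]@d; return C[:3,3],d/np.linalg.norm(d)
def tri(a,b):
    (o,d),(q,e)=a,b
    s=np.linalg.lstsq(np.array([d,-e]).T,q-o,rcond=None)[0]
    x,y=o+s[0]*d,q+s[1]*e; return (x+y)/2,np.linalg.norm(x-y)
def plane(r,z): return r[0]+r[1]*(z-r[0][2])/r[1][2]
def tool(s=None):
    s=s or manip.read_state(); T=np.eye(4); T[:3,:3]=R.from_euler('xyz',s["eef_rot"]).as_matrix(); T[:3,3]=s["eef_pos"]; return T
E
python3 - <<'E'
from h import *
np.set_printoptions(precision=1,suppress=True)
print({k:v for k,v in manip.camera_model("top").items() if k not in("cam_to_world",)})
print("collar",tri(ray("scene",(315.8,228.6)),ray("top",(256.4,154.3))))
print("disc",tri(ray("scene",(246.8,137.4)),ray("top",(419.3,183.3))))
# bow top ends in top cam: crop (668,101),(735,85)
for p in((243.8,158.5),(267.5,153)): print(plane(ray("top",p),150))
# slot ends
for p in((411,183.7),(427.5,183.7)): print(plane(ray("top",p),90))
E
```

```text
{'fx': 405.2387163666906, 'fy': 405.2387163666906, 'cx': 313.34194324419184, 'cy': 197.77549301270687}
collar (array([545.8, 119.7, 168.7]), np.float64(0.005440016835709599))
disc (array([ 499.7, -199.5,  124.5]), np.float64(2.452501446190295))
[540.8 146.1 150. ]
[552.3 100.7 150. ]
[ 504.  -192.6   90. ]
[ 504.4 -227.1   90. ]
```

```bash
cat >> h.py <<'E'
def go(pos,yaw,roll=np.pi,pitch=0):
    T=tool(); d=T[:3,:3].T@(np.array(pos)-T[:3,3])/1000
    G=R.from_euler('xyz',[roll,pitch,yaw]).as_matrix()
    return np.round(d,4).tolist(),np.round(R.from_matrix(T[:3,:3].T@G).as_rotvec(),4).tolist()
E
python3 - <<'E'
from h import *
print(go((140,-531,310),.259)); print(go((546,120,310),1.81))
E
```

```text
([-0.0005, -0.0007, -0.1264], [-0.0009, -0.0, -0.0002])
([0.5585, -0.5262, -0.1259], [-0.0007, -0.0007, -1.5512])
```

```bash
python3 -m pendant '[{"claw":0.094,"delta_pos":[0,0,-0.063],"rotation":[0,0,0]},{"claw":0.094,"delta_pos":[0,0,-0.126],"rotation":[0,0,0]},{"claw":0.06,"delta_pos":[0.558,-0.526,-0.126],"rotation":[0,0,-1.551]},{"claw":0.06,"delta_pos":[0.558,-0.526,-0.126],"rotation":[0,0,-1.551]},{"claw":0.06,"delta_pos":[0.558,-0.526,-0.126],"rotation":[0,0,-1.551]},{"claw":0.06,"delta_pos":[0.558,-0.526,-0.126],"rotation":[0,0,-1.551]},{"claw":0.06,"delta_pos":[0.558,-0.526,-0.126],"rotation":[0,0,-1.551]},{"claw":0.06,"delta_pos":[0.558,-0.526,-0.126],"rotation":[0,0,-1.551]},{"claw":0.06,"delta_pos":[0.558,-0.526,-0.126],"rotation":[0,0,-1.551]},{"claw":0.06,"delta_pos":[0.558,-0.526,-0.126],"rotation":[0,0,-1.551]}]' 40
python3 -c "
from h import *
print(go((546,120,310),1.81))"
```

```text
clock: 1.4
eef_pos: [405.3, -104.9, 309.8]
eef_rot: [3.141, -0.001, 1.765]
wrist_force: [0.7, -1.0, 0.3]
finger_gap: 60.1
([0.1936, 0.1815, 0.0], [0.0004, -0.0006, -0.0451])
```

```bash
python3 -m pendant '[{"claw":0.06,"delta_pos":[0.194,0.182,0],"rotation":[0,0,-0.045]},{"claw":0.06,"delta_pos":[0.194,0.182,0],"rotation":[0,0,-0.045]},{"claw":0.06,"delta_pos":[0.194,0.182,0],"rotation":[0,0,-0.045]},{"claw":0.06,"delta_pos":[0.194,0.182,0],"rotation":[0,0,-0.045]},{"claw":0.06,"delta_pos":[0.194,0.182,0],"rotation":[0,0,-0.045]},{"claw":0.06,"delta_pos":[0.194,0.182,0],"rotation":[0,0,-0.045]},{"claw":0.06,"delta_pos":[0.194,0.182,0],"rotation":[0,0,-0.045]}]'
python3 - <<'E'
from h import *
import cv2,json
s=manip.read_state(); im=manip.camera("wrist"); cv2.imwrite("pics/w1.png",im[:,:,::-1])
json.dump([list(s["eef_pos"]),list(s["eef_rot"])],open("w1.json","w"))
E
```

```text
clock: 2.28
eef_pos: [546.1, 119.3, 310.3]
eef_rot: [3.141, -0.0, 1.809]
wrist_force: [-0.2, -0.8, 0.4]
finger_gap: 60.2
```

View pics/w1.png

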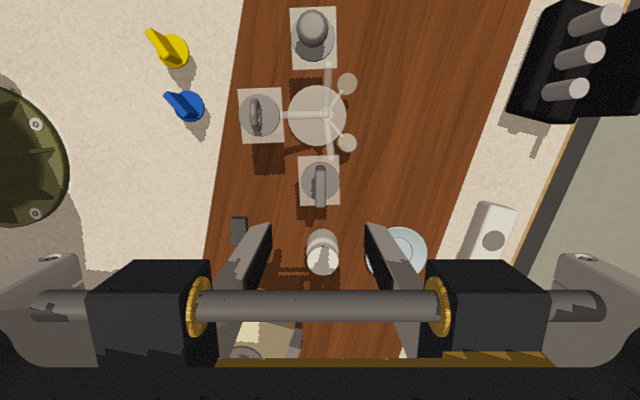

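```bash
python3 - <<'E'
import cv2
a=cv2.imread("pics/w1.png")[145:217,280:360]
cv2.imwrite("pics/c2.png",cv2.resize(a,(640,576),interpolation=cv2.INTER_CUBIC))
E
```

```text
(no output)
```

View pics/c2.png

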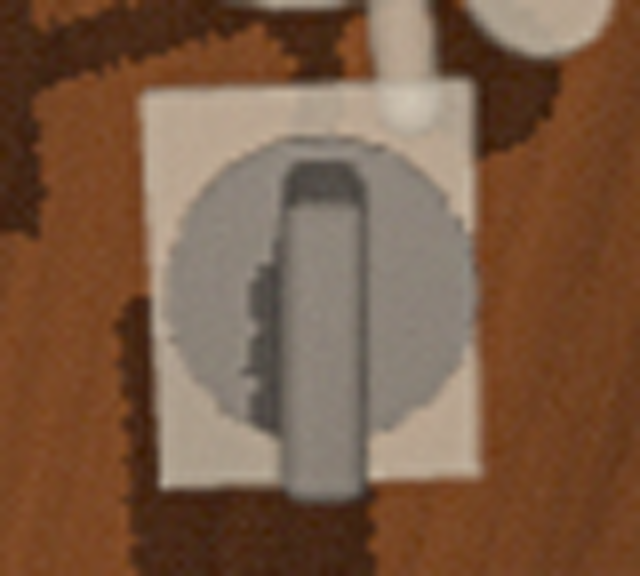

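```bash
python3 - <<'E'
from h import *
import json
np.set_printoptions(precision=1,suppress=True)
p,r=json.load(open("w1.json")); T=tool({"eef_pos":p,"eef_rot":r})
for z in(195,200,205,210,215):
    a,b=[plane(ray("wrist",q,T),z) for q in((320.6,170.4),(320.6,207.1))]
    d=a-b; print(z,(a+b)/2,np.linalg.norm(d),np.arctan2(-d[0],d[1]))
for z in(155,160,165,170): print(z,plane(ray("wrist",(320.2,181.2),T),z), plane(ray("top",(256.4,154.3)),z))
print(tri(ray("wrist",(320.2,181.2),T),ray("scene",(315.8,228.6))))
E
```

```text
195 [549.3 120.8 195. ] 41.656608460280985 0.24035547804229426
200 [549.  121.9 200. ] 40.99799391667633 0.24035547804229518
205 [548.6 123.  205. ] 40.33937937307163 0.24035547804229634
210 [548.3 124.  210. ] 39.680764829466945 0.24035547804229454
215 [548.  125.1 215. ] 39.02215028586225 0.24035547804229274
155 [549.  121.9 155. ] [548.4 121.4 155. ]
160 [548.7 122.8 160. ] [547.5 120.8 160. ]
165 [548.4 123.7 165. ] [546.5 120.2 165. ]
170 [548.1 124.7 170. ] [545.5 119.5 170. ]
(array([548.4, 125. , 176.4]), np.float64(2.1826481879208086))
```

```bash
python3 -c "
from h import *
print(go((548.7,122.8,228),1.811))"
python3 -m pendant '[{"claw":0.06,"delta_pos":[0.003,0.004,0.041],"rotation":[0,0,0]},{"claw":0.06,"delta_pos":[0.003,0.004,0.082],"rotation":[0,0,0]},{"claw":0.06,"delta_pos":[0.003,0.004,0.082],"rotation":[0,0,0]},{"claw":0.06,"delta_pos":[0.003,0.004,0.082],"rotation":[0,0,0]}]'
python3 - <<'E'
from h import *
import cv2,json
s=manip.read_state(); im=manip.camera("wrist")[:,:,::-1]; cv2.imwrite("pics/w2.png",im)
json.dump([list(s["eef_pos"]),list(s["eef_rot"])],open("w2.json","w"))
a=im[160:260,270:370]
cv2.imwrite("pics/c3.png",cv2.resize(a,(600,600),interpolation=cv2.INTER_CUBIC))
E
```

```text
([0.0028, 0.0033, 0.0825], [0.0009, -0.0004, -0.0026])
clock: 2.82
eef_pos: [549.8, 122.6, 230.7]
eef_rot: [3.138, -0.0, 1.808]
wrist_force: [0.2, 0.3, 0.2]
finger_gap: 60.0
```

View pics/w2.png

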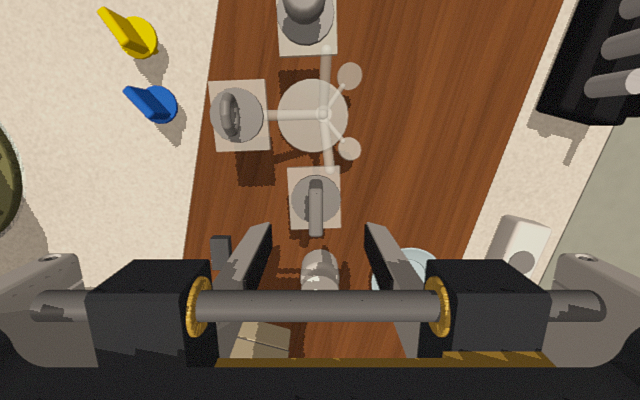

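View pics/c3.png

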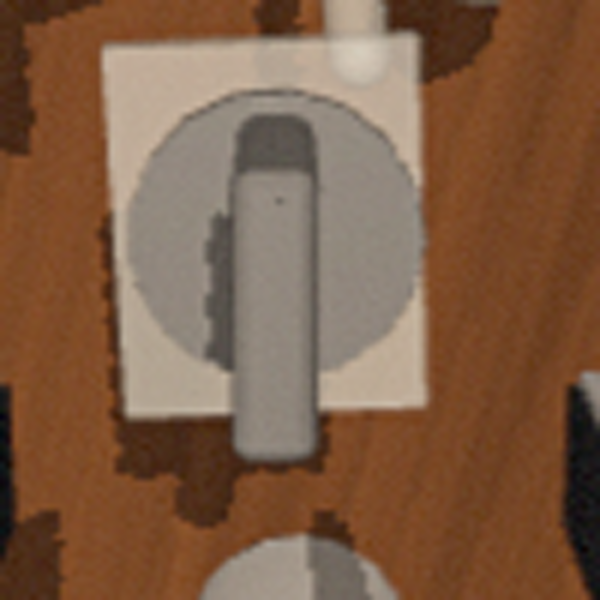

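```bash
python3 - <<'E'
from h import *
import json
np.set_printoptions(precision=1,suppress=True)
T1,T2=[tool(dict(zip(("eef_pos","eef_rot"),json.load(open(f)))))for f in("w1.json","w2.json")]
print(T2[:3,3])
print("collar",tri(ray("wrist",(320.2,181.2),T1),ray("wrist",(316,199),T2)))
print("bow far",tri(ray("wrist",(320.6,170.4),T1),ray("wrist",(316,188.7),T2)))
print("bow near",tri(ray("wrist",(320.6,207.1),T1),ray("wrist",(316.2,236.2),T2)))
for z in(195,200,205):
    a,b=[plane(ray("wrist",q,T2),z) for q in((316,188.7),(316.2,236.2))]
    d=a-b; print(z,(a+b)/2,np.linalg.norm(d),np.arctan2(-d[0],d[1]))
E
```

```text
[549.8 122.6 230.7]
collar (array([548.9, 121.8, 154.8]), np.float64(0.19389500496034823))
bow far (array([543.9, 142.3, 203.3]), np.float64(0.018811239636238965))
bow near (array([553.6, 103. , 203.5]), np.float64(0.014556327772839418))
195 [549.3 120.1 195. ] 42.049481004166836 0.23949380601006975
200 [549.  121.6 200. ] 41.16099525364853 0.2394938060100729
205 [548.6 123.1 205. ] 40.27250950313024 0.23949380601007028
```

```bash
python3 -c "
from h import *
print(go((549,122,164),1.811))"
```

```text
([-0.0006, -0.0014, 0.0669], [0.0042, -0.0001, -0.0031])
```

```bash
python3 -m pendant '[{"claw":0.06,"delta_pos":[0,-0.001,0.03],"rotation":[0.004,0,-0.002]},{"claw":0.06,"delta_pos":[0,-0.001,0.05],"rotation":[0.004,0,-0.002]},{"claw":0.06,"delta_pos":[0,-0.001,0.067],"rotation":[0.004,0,-0.002]},{"claw":0.06,"delta_pos":[0,-0.001,0.067],"rotation":[0.004,0,-0.002]},{"claw":0.03,"delta_pos":[0,-0.001,0.067],"rotation":[0.004,0,-0.002]},{"claw":0.015,"delta_pos":[0,-0.001,0.067],"rotation":[0.004,0,-0.002]},{"claw":0.0,"delta_pos":[0,-0.001,0.067],"rotation":[0.004,0,-0.002]},{"claw":0.0,"delta_pos":[0,-0.001,0.067],"rotation":[0.004,0,-0.002]},{"claw":0.0,"delta_pos":[0,-0.001,0.067],"rotation":[0.004,0,-0.002]}]' 50
```

```text
clock: 4.0
eef_pos: [549.3, 122.6, 163.9]
eef_rot: [3.141, -0.0, 1.81]
wrist_force: [-0.3, -0.8, 0.1]
finger_gap: 13.2
```

```bash
python3 -m pendant '[{"claw":0.0,"delta_pos":[0,0,0],"rotation":[0,0,0]},{"claw":0.0,"delta_pos":[0,0,0],"rotation":[0,0,0]},{"claw":0.0,"delta_pos":[0,0,-0.015],"rotation":[0,0,0]},{"claw":0.0,"delta_pos":[0,0,-0.03],"rotation":[0,0,0]},{"claw":0.0,"delta_pos":[0,0,-0.045],"rotation":[0,0,0]},{"claw":0.0,"delta_pos":[0,0,-0.075],"rotation":[0,0,0]},{"claw":0.0,"delta_pos":[0,0,-0.12],"rotation":[0,0,0]},{"claw":0.0,"delta_pos":[0,0,-0.12],"rotation":[0,0,0]}]' 50
python3 - <<'E'
from h import *
import cv2
im=manip.camera("wrist")[:,:,::-1]; cv2.imwrite("pics/w3.png",im)
im=manip.camera("scene")[:,:,::-1]; cv2.imwrite("pics/s3.png",im)
print(go((500,-125,284),1.571)); print(manip.read_state()["joints"])
E
```

```text
clock: 5.0
eef_pos: [550.2, 122.8, 288.2]
eef_rot: [3.135, 0.0, 1.81]
wrist_force: [-0.5, 0.6, -1.5]
finger_gap: 11.7
([-0.2289, -0.1064, 0.0001], [0.0006, -0.0002, 0.2389])
[ 1.54504348e-01  2.74920778e-01  1.32360296e+00  1.55057234e-04
  1.54250129e+00 -8.46095676e-02]
```

View pics/w3.png

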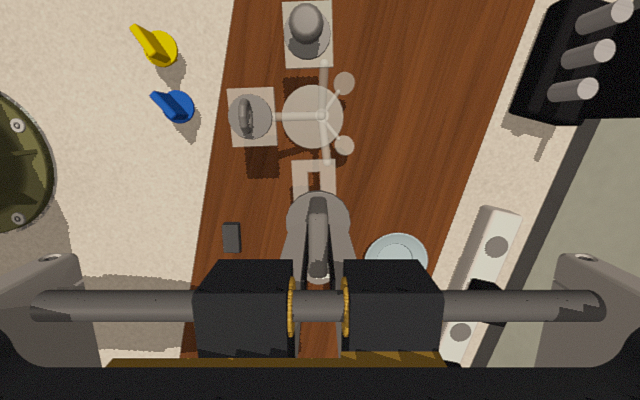

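View pics/s3.png

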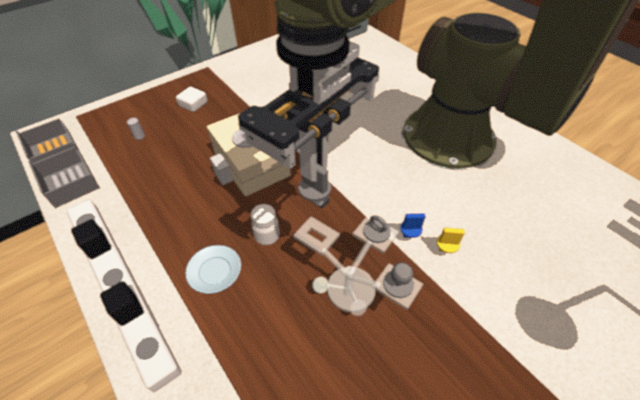

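```bash
python3 -c "
from h import *
print(go((502,-271,280),1.571))"
```

```text
([-0.3712, -0.1391, 0.004], [0.0006, -0.0002, 0.2389])
```

```bash
python3 -m pendant '[{"claw":0.0,"delta_pos":[-0.371,-0.139,0.004],"rotation":[0,0,0.239]},{"claw":0.0,"delta_pos":[-0.371,-0.139,0.004],"rotation":[0,0,0.239]},{"claw":0.0,"delta_pos":[-0.371,-0.139,0.004],"rotation":[0,0,0.239]},{"claw":0.0,"delta_pos":[-0.371,-0.139,0.004],"rotation":[0,0,0.239]},{"claw":0.0,"delta_pos":[-0.371,-0.139,0.004],"rotation":[0,0,0.239]},{"claw":0.0,"delta_pos":[-0.371,-0.139,0.004],"rotation":[0,0,0.239]},{"claw":0.0,"delta_pos":[-0.371,-0.139,0.004],"rotation":[0,0,0.239]},{"claw":0.0,"delta_pos":[-0.371,-0.139,0.004],"rotation":[0,0,0.239]},{"claw":0.0,"delta_pos":[-0.371,-0.139,0.004],"rotation":[0,0,0.239]},{"claw":0.0,"delta_pos":[-0.371,-0.139,0.004],"rotation":[0,0,0.239]}]' 50
python3 - <<'E'
from h import *
import cv2,json
s=manip.read_state(); im=manip.camera("wrist")[:,:,::-1]; cv2.imwrite("pics/w4.png",im)
json.dump([list(s["eef_pos"]),list(s["eef_rot"])],open("w4.json","w"))
E
```

```text
clock: 6.35
eef_pos: [502.4, -269.5, 280.2]
eef_rot: [3.141, -0.0, 1.573]
wrist_force: [-0.0, -0.2, -0.4]
finger_gap: 11.2
```

View pics/w4.png

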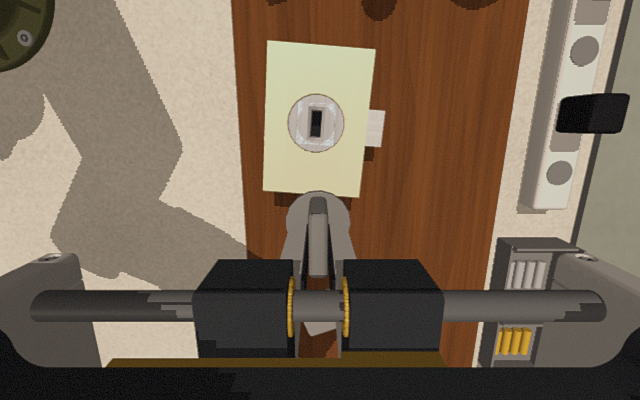

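Lock visible at (316,123), slot nearly vertical in the image. Now measure precisely.

```bash
python3 - <<'E'
import cv2
a=cv2.imread("pics/w4.png")
cv2.imwrite("pics/c4.png",cv2.resize(a[88:158,281:351],(600,600),interpolation=cv2.INTER_CUBIC))
cv2.imwrite("pics/c4k.png",cv2.resize(a[180:300,270:370],(500,600),interpolation=cv2.INTER_CUBIC))
E
```

```text
(no output)
```

View pics/c4.png

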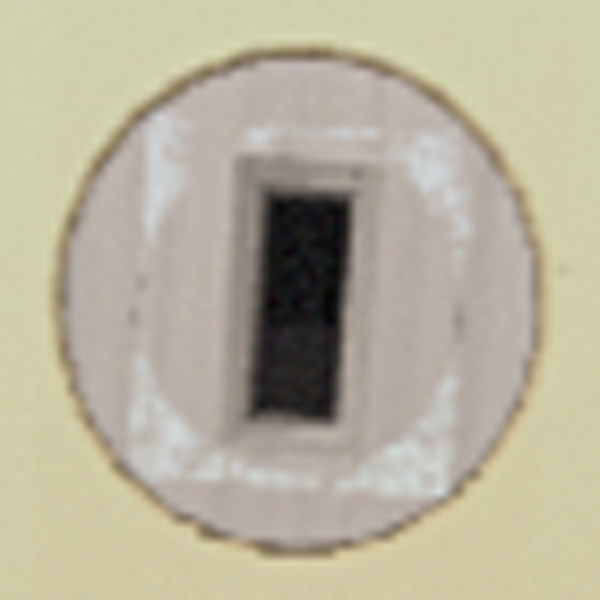

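View pics/c4k.png

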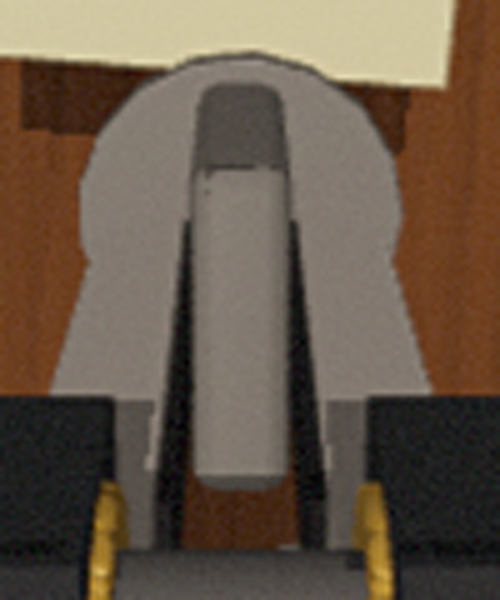

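```bash
python3 - <<'E'
from h import *
import json
np.set_printoptions(precision=2,suppress=True)
T=tool(dict(zip(("eef_pos","eef_rot"),json.load(open("w4.json")))))
f=lambda x,y:(281+x/8.571-.45,88+y/8.571-.45)
for z in(85,90,95,100,105,110,115,120):
    l,r,u,d=[plane(ray("wrist",f(*q),T),z) for q in((58,300),(543,300),(300,48),(300,552))]
    a,b=[plane(ray("wrist",f(*q),T),z) for q in((311,195),(293.5,418))]
    print(z,(l+r+u+d)/4,np.linalg.norm(l-r),np.linalg.norm(u-d),"slot",np.linalg.norm(a-b),(a+b)/2,np.arctan2(-(a-b)[0],(a-b)[1]),"top",plane(ray("top",(419.3,183.3)),z),plane(ray("scene",(246.8,137.4)),z))
print(tri(ray("wrist",f(300,300),T),ray("top",(419.3,183.3))))
# key in hand, corners of bow top & collar. crop scale 5, origin 270,180
g=lambda x,y:(270+x/5-.4,180+y/5-.4)
z=T[2,3]+36
a,b=[T[:3,:3].T@(plane(ray("wrist",g(*q),T),z)-T[:3,3]) for q in((241,170),(240,475))]
print("bow in tool",a,b,np.linalg.norm(a-b))
l,r=[T[:3,:3].T@(plane(ray("wrist",g(*q),T),T[2,3]-8.5)-T[:3,3]) for q in((80,205),(402,205))]
print("collar",l,r)
print([T[:3,:3].T@(plane(ray("wrist",g(*q),T),T[2,3]-8.5)-T[:3,3]) for q in((242,53),)])
E
```

```text
85 [ 499.86 -197.45   85.  ] 74.3378347100822 74.86572310167293 slot 33.26354535716961 [ 500.15 -198.15   85.  ] -0.0806508028045997 top [ 505.67 -211.39   85.  ] [ 480.49 -240.48   85.  ]
90 [ 499.89 -197.47   90.  ] 73.39941569767733 73.92064018111103 slot 32.843636121113704 [ 500.18 -198.15   90.  ] -0.08065080280460013 top [ 505.05 -209.98   90.  ] [ 482.83 -235.15   90.  ]
95 [ 499.92 -197.48   95.  ] 72.4609966852725 72.97555726054917 slot 32.423726885057825 [ 500.2  -198.16   95.  ] -0.08065080280459873 top [ 504.42 -208.57   95.  ] [ 485.17 -229.82   95.  ]
100 [ 499.95 -197.49  100.  ] 71.52257767286761 72.03047433998731 slot 32.00381764900192 [ 500.23 -198.16  100.  ] -0.08065080280459914 top [ 503.79 -207.16  100.  ] [ 487.5  -224.49  100.  ]
105 [ 499.98 -197.51  105.  ] 70.58415866046262 71.08539141942548 slot 31.583908412946013 [ 500.25 -198.16  105.  ] -0.08065080280460137 top [ 503.16 -205.75  105.  ] [ 489.84 -219.16  105.  ]
110 [ 500.01 -197.52  110.  ] 69.6457396480578 70.14030849886359 slot 31.16399917689013 [ 500.28 -198.17  110.  ] -0.08065080280459995 top [ 502.53 -204.34  110.  ] [ 492.18 -213.83  110.  ]
115 [ 500.03 -197.53  115.  ] 68.7073206356529 69.19522557830176 slot 30.744089940834225 [ 500.3  -198.17  115.  ] -0.0806508028046004 top [ 501.9  -202.93  115.  ] [ 494.51 -208.49  115.  ]
120 [ 500.06 -197.55  120.  ] 67.76890162324803 68.25014265773993 slot 30.324180704778342 [ 500.33 -198.18  120.  ] -0.08065080280459891 top [ 501.28 -201.52  120.  ] [ 496.85 -203.16  120.  ]
(array([ 499.79, -197.34,  134.31]), np.float64(0.6950741674271831))
bow in tool [ 19.52   0.15 -36.  ] [-20.3    0.02 -36.  ] 39.817853090078
collar [  0.11 -24.11   8.48] [ 0.09 24.49  8.52]
[array([23.61,  0.33,  8.5 ])]
```

```bash
python3 -c "
from h import *
print(go((500.2,-198,205),1.490))"
```

```text
([0.0716, -0.0021, 0.0752], [0.0008, -0.0002, 0.0825])
```

```bash
python3 -m pendant '[{"claw":0.0,"delta_pos":[0.04,-0.001,0.0],"rotation":[0,0,0.04]},{"claw":0.0,"delta_pos":[0.072,-0.002,0.02],"rotation":[0,0,0.082]},{"claw":0.0,"delta_pos":[0.072,-0.002,0.05],"rotation":[0,0,0.082]},{"claw":0.0,"delta_pos":[0.072,-0.002,0.075],"rotation":[0,0,0.082]},{"claw":0.0,"delta_pos":[0.072,-0.002,0.075],"rotation":[0,0,0.082]},{"claw":0.0,"delta_pos":[0.072,-0.002,0.075],"rotation":[0,0,0.082]}]' 50
python3 - <<'E'
from h import *
import cv2
print(go((500.2,-198,175),1.490))
a=manip.camera("scene")[:,:,::-1][80:200,180:320]; b=manip.camera("wrist")[:,:,::-1][100:300,220:420]
cv2.imwrite("pics/c5.png",np.hstack([cv2.resize(a,(400,343),interpolation=2),cv2.resize(b,(343,343),interpolation=2)]))
E
```

```text
clock: 7.15
eef_pos: [500.8, -197.6, 206.5]
eef_rot: [3.139, 0.0, 1.491]
wrist_force: [-1.6, 0.5, -1.6]
finger_gap: 11.6
([-0.0005, -0.0006, 0.0315], [0.0022, 0.0003, 0.0008])
```

View pics/c5.png

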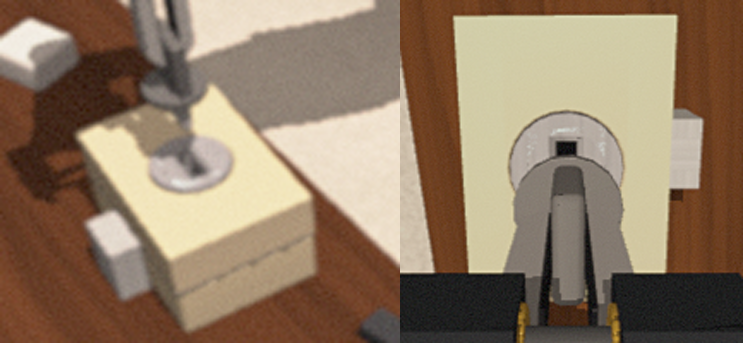

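```bash
python3 -m pendant '[{"claw":0.0,"delta_pos":[-0.0005,-0.0005,0.015],"rotation":[0.002,0,0]},{"claw":0.0,"delta_pos":[-0.0005,-0.0005,0.025],"rotation":[0.002,0,0]},{"claw":0.0,"delta_pos":[-0.0005,-0.0005,0.032],"rotation":[0.002,0,0]},{"claw":0.0,"delta_pos":[-0.0005,-0.0005,0.036],"rotation":[0.002,0,0]},{"claw":0.0,"delta_pos":[-0.0005,-0.0005,0.04],"rotation":[0.002,0,0]},{"claw":0.0,"delta_pos":[-0.0005,-0.0005,0.04],"rotation":[0.002,0,0]}]' 50
python3 - <<'E'
from h import *
import cv2
s=manip.read_state();print(s["moment"],go((500.2,-198,142),1.490))
a=manip.camera("scene")[:,:,::-1][80:200,180:320]; b=manip.camera("wrist")[:,:,::-1][100:300,220:420]
cv2.imwrite("pics/c6.png",np.hstack([cv2.resize(a,(400,343),interpolation=2),cv2.resize(b,(343,343),interpolation=2)]))
E
```

```text
clock: 8.0
eef_pos: [500.3, -198.2, 166.3]
eef_rot: [3.141, 0.0, 1.491]
wrist_force: [-0.2, 0.6, -0.6]
finger_gap: 11.7
[-0.02585181 -0.1253049   0.00638594] ([0.0002, -0.0001, 0.0243], [0.0003, 0.0004, 0.0006])
```

View pics/c6.png

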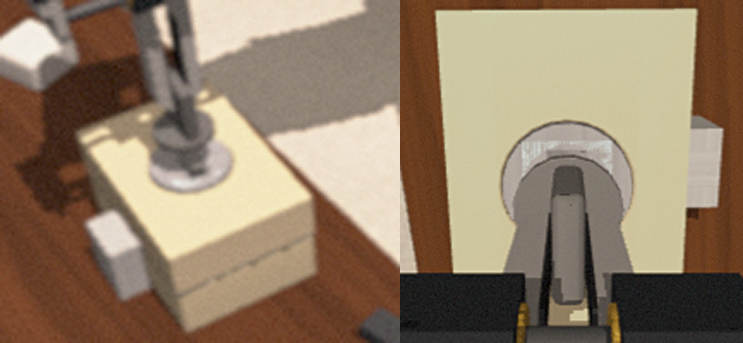

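```bash
python3 -m pendant '[{"claw":0.0,"delta_pos":[0,0,0.004],"rotation":[0,0,0]},{"claw":0.0,"delta_pos":[0,0,0.008],"rotation":[0,0,0]},{"claw":0.0,"delta_pos":[0,0,0.011],"rotation":[0,0,0]},{"claw":0.0,"delta_pos":[0,0,0.011],"rotation":[0,0,0]}]' 50
python3 -c "
from h import *
s=manip.read_state();print(s['wrist_force'],s['moment'],s['eef_pos'])"
```

```text
clock: 8.6
eef_pos: [500.3, -198.2, 155.4]
eef_rot: [3.141, 0.0, 1.491]
wrist_force: [0.5, 0.2, -0.1]
finger_gap: 11.5
[ 0.53712357  0.2382959  -0.06202941] [-0.05715302 -0.0925887   0.0022791 ] [ 500.31930851 -198.20455648  155.40389631]
```

```bash
python3 -m pendant '[{"claw":0.0,"delta_pos":[0,0,0.004],"rotation":[0,0,0]},{"claw":0.0,"delta_pos":[0,0,0.007],"rotation":[0,0,0]},{"claw":0.0,"delta_pos":[0,0,0.007],"rotation":[0,0,0]}]' 50
python3 -c "
from h import *
s=manip.read_state();print(s['wrist_force'],s['moment'],s['eef_pos'])"
```

```text
clock: 8.98
eef_pos: [500.2, -198.1, 148.1]
eef_rot: [-3.141, 0.0, 1.491]
wrist_force: [0.3, -0.1, -1.4]
finger_gap: 11.5
[ 0.2684053  -0.10538343 -1.40135622] [-0.04537145 -0.05565675  0.03665042] [ 500.20879547 -198.1345706   148.07786755]
```

```bash
python3 -m pendant '[{"claw":0.0,"delta_pos":[0,0,0.003],"rotation":[0,0,0]},{"claw":0.0,"delta_pos":[0,0,0.005],"rotation":[0,0,0]},{"claw":0.0,"delta_pos":[0,0,0.005],"rotation":[0,0,0]}]' 50
python3 - <<'E'
from h import *
import cv2
s=manip.read_state();print(s["wrist_force"],s["moment"])
a=manip.camera("scene")[:,:,::-1][80:200,180:320]; b=manip.camera("wrist")[:,:,::-1][100:300,220:420]
cv2.imwrite("pics/c7.png",np.hstack([cv2.resize(a,(400,343),interpolation=2),cv2.resize(b,(343,343),interpolation=2)]))
E
```

```text
clock: 9.35
eef_pos: [500.1, -198.2, 142.9]
eef_rot: [-3.141, 0.0, 1.491]
wrist_force: [-0.0, -0.2, 0.1]
finger_gap: 11.7
[-0.03799621 -0.20780268  0.10220781] [ 0.00065606 -0.08257955  0.05416707]
```

View pics/c7.png

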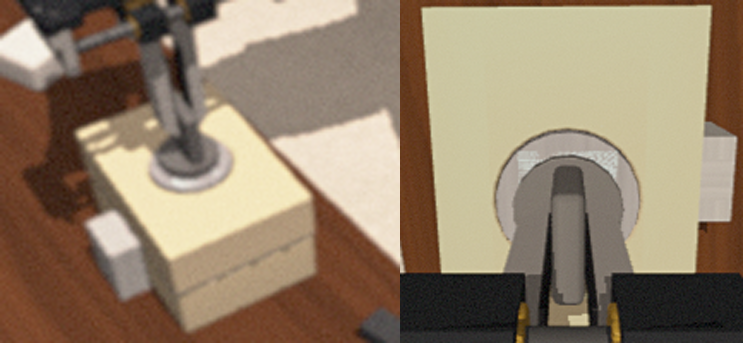

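```bash
python3 -m pendant '[{"claw":0.0,"delta_pos":[0,0,0.003],"rotation":[0,0,0]},{"claw":0.0,"delta_pos":[0,0,0.005],"rotation":[0,0,0]},{"claw":0.0,"delta_pos":[0,0,0.005],"rotation":[0,0,0]}]' 50
python3 -c "
from h import *
s=manip.read_state();print(s['wrist_force'],s['moment'],s['eef_pos'])"
```

```text
clock: 9.82
eef_pos: [500.1, -198.1, 137.9]
eef_rot: [-3.141, 0.0, 1.491]
wrist_force: [-0.1, 0.2, -0.3]
finger_gap: 11.8
[-0.09858933  0.1908182  -0.28278827] [-0.04980714 -0.08137134 -0.03407172] [ 500.13801579 -198.12390202  137.91097064]
```

```bash
python3 -m pendant '[{"claw":0.0,"delta_pos":[0,0,0.002],"rotation":[0,0,0]},{"claw":0.0,"delta_pos":[0,0,0.003],"rotation":[0,0,0]},{"claw":0.0,"delta_pos":[0,0,0.003],"rotation":[0,0,0]}]' 50
python3 -c "
from h import *
s=manip.read_state();print(s['wrist_force'],s['moment'],s['eef_pos'])"
```

```text
clock: 10.2
eef_pos: [500.4, -198.3, 136.8]
eef_rot: [3.14, 0.001, 1.491]
wrist_force: [-7.0, 3.2, 18.2]
finger_gap: 11.4
[-6.99397907  3.18518019 18.15378893] [ 0.50448482  1.29799266 -0.02182172] [ 500.43468959 -198.28387823  136.79714455]
```

```bash
python3 - <<'E'
from h import *
import cv2
S=manip.camera("scene")[:,:,::-1];W=manip.camera("wrist")[:,:,::-1]
cv2.imwrite("pics/s8.png",S);cv2.imwrite("pics/w8.png",W)
a=S[120:160,222:272]; b=W[150:250,260:380]
cv2.imwrite("pics/c8.png",np.vstack([cv2.resize(a,(600,300),interpolation=2),cv2.resize(b,(600,300),interpolation=2)]))
E
```

```text
(no output)
```

View pics/c8.png

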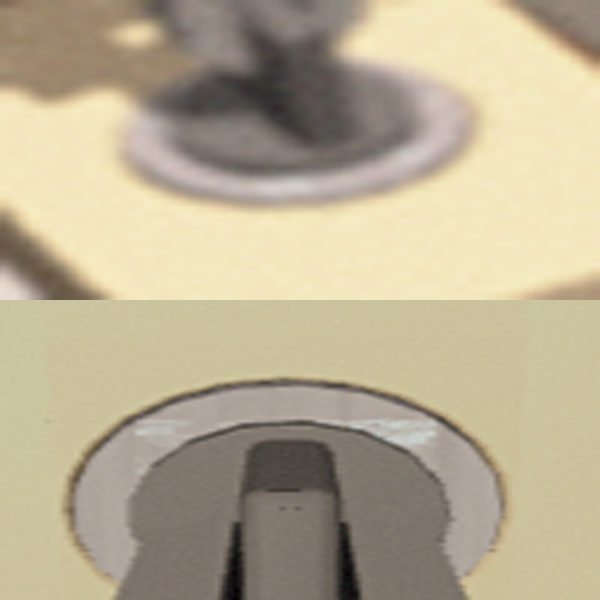

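```bash
python3 -m pendant '[{"claw":0.0,"delta_pos":[0.0003,-0.001,0.001],"rotation":[0,0,0]},{"claw":0.0,"delta_pos":[0.0003,-0.001,0.002],"rotation":[0,0,0]},{"claw":0.0,"delta_pos":[0.0003,-0.001,0.002],"rotation":[0,0,0]}]' 50
python3 -c "
from h import *
s=manip.read_state();print(s['wrist_force'],s['moment'],s['eef_pos'])"
```

```text
clock: 10.68
eef_pos: [500.3, -198.3, 136.8]
eef_rot: [3.137, 0.002, 1.491]
wrist_force: [-3.1, 1.6, 17.9]
finger_gap: 11.5
[-3.10775336  1.56853944 17.86761642] [ 0.38081983  0.69976705 -0.01738751] [ 500.27296442 -198.26219234  136.76452616]
```

```bash
python3 -m pendant '[{"claw":0.0,"delta_pos":[0,0,0.001],"rotation":[0,0,0.1]},{"claw":0.0,"delta_pos":[0,0,0.001],"rotation":[0,0,0.2]},{"claw":0.0,"delta_pos":[0,0,0.001],"rotation":[0,0,0.3]},{"claw":0.0,"delta_pos":[0,0,0.001],"rotation":[0,0,0.4]},{"claw":0.0,"delta_pos":[0,0,0.001],"rotation":[0,0,0.5]},{"claw":0.0,"delta_pos":[0,0,0.001],"rotation":[0,0,0.6]},{"claw":0.0,"delta_pos":[0,0,0.001],"rotation":[0,0,0.6]}]' 50
python3 -c "
from h import *
s=manip.read_state();print(s['wrist_force'],s['moment'],s['eef_pos'],go((500.2,-198,136.8),0))"
```

```text
clock: 11.55
eef_pos: [500.6, -198.6, 136.9]
eef_rot: [3.135, -0.001, 0.889]
wrist_force: [-2.6, -0.9, 9.5]
finger_gap: 11.4
[-2.6230316  -0.88010748  9.49161862] [ 0.0170348   0.59336146 -0.0462686 ] [ 500.5517953  -198.61858853  136.86353739] ([0.0003, -0.0007, 0.0001], [0.0054, -0.0036, 0.8891])
```

```bash
python3 -m pendant '[{"claw":0.0,"delta_pos":[0.0003,-0.0005,0.001],"rotation":[0,0,0.1]},{"claw":0.0,"delta_pos":[0.0003,-0.0005,0.001],"rotation":[0,0,0.2]},{"claw":0.0,"delta_pos":[0.0003,-0.0005,0.001],"rotation":[0,0,0.3]},{"claw":0.0,"delta_pos":[0.0003,-0.0005,0.001],"rotation":[0,0,0.4]},{"claw":0.0,"delta_pos":[0.0003,-0.0005,0.001],"rotation":[0,0,0.5]},{"claw":0.0,"delta_pos":[0.0003,-0.0005,0.001],"rotation":[0,0,0.6]},{"claw":0.0,"delta_pos":[0.0003,-0.0005,0.001],"rotation":[0,0,0.7]},{"claw":0.0,"delta_pos":[0.0003,-0.0005,0.001],"rotation":[0,0,0.75]},{"claw":0.0,"delta_pos":[0.0003,-0.0005,0.001],"rotation":[0,0,0.75]}]' 50
python3 - <<'E'
from h import *
import cv2
s=manip.read_state();print(s['wrist_force'],s['moment'],s['eef_pos'],s["joints"])
W=manip.camera("wrist")[:,:,::-1]
cv2.imwrite("pics/w9.png",W)
E
```

```text
clock: 12.68
eef_pos: [500.4, -198.7, 136.9]
eef_rot: [3.136, -0.005, 0.138]
wrist_force: [-3.5, -2.3, 9.3]
finger_gap: 11.8
[-3.54290838 -2.29835526  9.29634554] [-3.28669344e-01  9.42397064e-01  9.20221384e-04] [ 500.4312785  -198.68683321  136.86052774] [-0.44514972  0.31300223  1.6177487  -0.00162116  1.20336806  0.98800241]
```

View pics/w9.png

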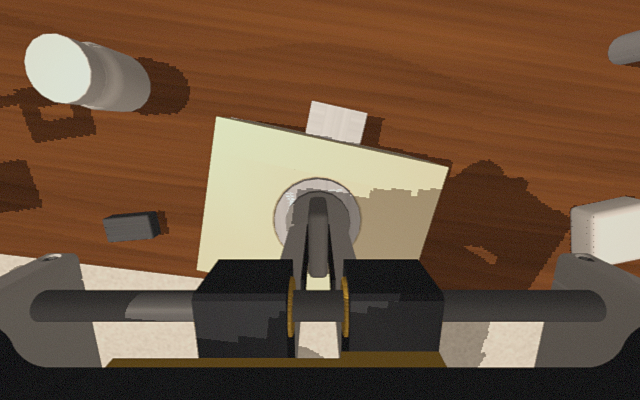

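```bash
python3 -m pendant '[{"claw":0.0,"delta_pos":[0.0005,-0.0002,0.001],"rotation":[0,0,0.06]},{"claw":0.0,"delta_pos":[0.0005,-0.0002,0.001],"rotation":[0,0,0.12]},{"claw":0.0,"delta_pos":[0.0005,-0.0002,0.001],"rotation":[0,0,0.15]},{"claw":0.0,"delta_pos":[0.0005,-0.0002,0.001],"rotation":[0,0,0.15]}]' 50
python3 -c "
from h import *
s=manip.read_state();print(s['wrist_force'],s['moment'],s['eef_pos'])"
```

```text
clock: 13.22
eef_pos: [501.2, -198.4, 136.9]
eef_rot: [3.137, -0.007, -0.011]
wrist_force: [-2.2, 1.6, 10.1]
finger_gap: 11.9
[-2.17188305  1.56075249 10.07855911] [0.58013146 0.63368874 0.14261383] [ 501.24813948 -198.39669704  136.86248215]
```

```bash
python3 -m pendant '[{"claw":0.0,"delta_pos":[0.0005,0,0.001],"rotation":[0,0,0.04]},{"claw":0.0,"delta_pos":[0.0005,0,0.001],"rotation":[0,0,0.08]},{"claw":0.0,"delta_pos":[0.0005,0,0.001],"rotation":[0,0,0.08]}]' 50
python3 -c "
from h import *
s=manip.read_state();print(s['wrist_force'],s['moment'],s['eef_pos'])"
```

```text
clock: 13.6
eef_pos: [501.6, -198.2, 136.8]
eef_rot: [3.137, -0.008, -0.091]
wrist_force: [-7.2, 4.0, 12.3]
finger_gap: 11.9
[-7.15465968  4.013902   12.30056567] [0.69652022 1.36290555 0.72161258] [ 501.60526971 -198.20097832  136.80732528]
```

```bash
python3 -m pendant '[{"claw":0.0,"delta_pos":[-0.001,0,0.001],"rotation":[0,0,0.03]},{"claw":0.0,"delta_pos":[-0.001,0,0.001],"rotation":[0,0,0.06]},{"claw":0.0,"delta_pos":[-0.001,0,0.001],"rotation":[0,0,0.06]}]' 50
python3 -c "
from h import *
s=manip.read_state();print(s['wrist_force'],s['moment'],s['eef_pos'])"
```

```text
clock: 13.98
eef_pos: [501.3, -198.2, 136.9]
eef_rot: [3.137, -0.01, -0.15]
wrist_force: [0.2, 1.7, 8.2]
finger_gap: 12.4
[0.17533087 1.69496604 8.23929115] [ 0.29567165 -0.05277818  1.00548397] [ 501.33716166 -198.18347219  136.85557578]
```

```bash
python3 -m pendant '[{"claw":0.0,"delta_pos":[0,0,0],"rotation":[0,0,-0.03]},{"claw":0.02,"delta_pos":[0,0,0],"rotation":[0,0,-0.03]},{"claw":0.04,"delta_pos":[0,0,0],"rotation":[0,0,-0.03]},{"claw":0.06,"delta_pos":[0,0,0],"rotation":[0,0,-0.03]},{"claw":0.06,"delta_pos":[0,0,0],"rotation":[0,0,-0.03]},{"claw":0.06,"delta_pos":[0,0,-0.03],"rotation":[0,0,-0.03]},{"claw":0.06,"delta_pos":[0,0,-0.07],"rotation":[0,0,-0.03]},{"claw":0.06,"delta_pos":[-0.02,0,-0.12],"rotation":[0,0,-0.03]},{"claw":0.06,"delta_pos":[-0.07,0,-0.14],"rotation":[0,0,-0.03]},{"claw":0.06,"delta_pos":[-0.07,0,-0.14],"rotation":[0,0,-0.03]}]' 50
python3 - <<'E'
from h import *
import cv2,json
s=manip.read_state(); im=manip.camera("wrist")[:,:,::-1]; cv2.imwrite("pics/w10.png",im)
json.dump([list(s["eef_pos"]),list(s["eef_rot"])],open("w10.json","w"))
b=manip.camera("scene")[:,:,::-1]; cv2.imwrite("pics/s10.png",b); print(s["eef_pos"],s["eef_rot"])
cv2.imwrite("pics/c10.png",np.hstack([cv2.resize(im[80:200,260:380],(400,400),interpolation=2),cv2.resize(b[90:190,200:300],(400,400),interpolation=2)]))
E
```

```text
clock: 15.22
eef_pos: [429.7, -186.9, 278.5]
eef_rot: [3.135, -0.014, -0.121]
wrist_force: [0.2, 1.0, -0.5]
finger_gap: 60.1
[ 429.74724959 -186.90386368  278.46878453] [ 3.13516443 -0.01393063 -0.12068148]
```

View pics/w10.png

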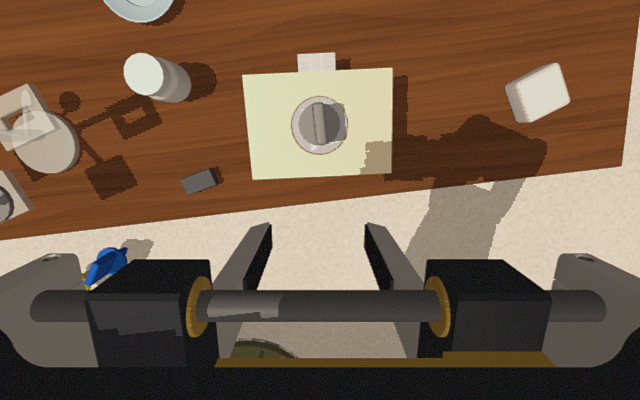

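View pics/c10.png

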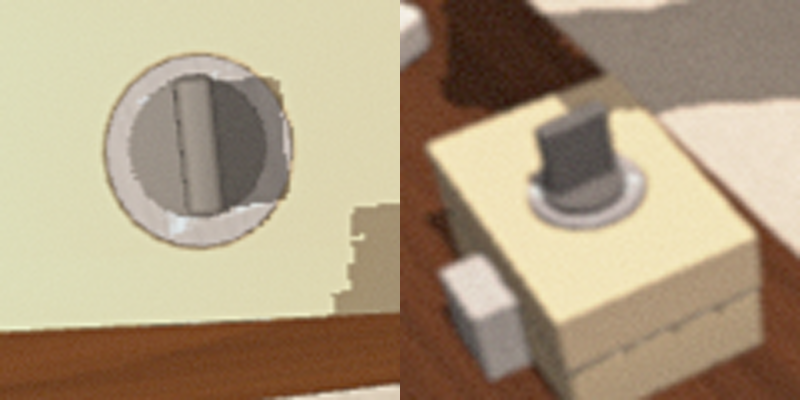

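```bash
python3 - <<'E'
from h import *
import json
T=tool(dict(zip(("eef_pos","eef_rot"),json.load(open("w10.json")))))
f=lambda x,y:(260+x*.3-.35,80+y*.3-.35)
for A,B in(((193,78),(203,212)),((175,80),(188,213)),((208,78),(218,211))):
    for z in(170,):
        a,b=[plane(ray("wrist",f(*q),T),z) for q in(A,B)]; d=a-b
        print(np.arctan2(-d[0],d[1]),(a+b)/2,np.linalg.norm(d))
E
```

```text
-1.6137524343618805 [ 501.83682701 -197.67976138  170.        ] 40.25901955496309
-1.5940095614106153 [ 502.00846838 -192.56969266  170.        ] 40.051100472878545
-1.6096260676651684 [ 501.43167975 -202.30031157  170.        ] 39.96642894804347
```

```bash
python3 -c "
from cell import manip
print(manip.sign_off())"
```

```text
the job is handed in; nothing more can be done
None
```

The grey broad-blade key is in the lock on the cream case, pushed home and turned clockwise to the stop. I let go of it and handed the job in at about 15 s; sign-off gives no verdict, so how it was judged is unknown.

- **Fully home:** The blade went in freely until a firm stop at tool height 136.8 mm, with about 18 N. The pictures show the collar lying on the lock face.
- **Turn:** The moment about the vertical rose from about 0 to 1.0 N m at the end of the turn, far above the 0.06 N m friction. After release the bow measured 1.52 rad from where it went in, and 1.3 rad plus the 12 degrees of play makes 1.51. From this I take it that the barrel is at its stop. The hidden bolt could not be seen.
- **After release:** The wrist and scene pictures show the key standing upright in the lock, with the gripper clear.
- **Checks that disagreed:**
  - The camera estimates of the lock face height ran from 124 to 135 mm, while contact put it at about 122 mm.
  - At the end of the turn the key slipped slightly in the fingers, because I pushed on past the stop.

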